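Set and lock the mirror clip on the dressing table

ROBOT

A 6-joint arm with a two-finger parallel gripper is mounted at the origin on the work surface. World frame = base frame: x ahead of the robot, y to its left, z up, the work surface at z = 0. Lengths are in m, angles in rad, forces in N, time in s.
With the tool pointing down it reaches from about 0.25 to 0.725 m from the base axis. Payload 4 kg.
Tool frame: the origin (TCP) lies on the centre line of the jaws, within the pads' length; the fingertips stand tip_reach ahead of it and the grasp point (between the pads) lies 5 mm behind it (tip_reach is the distance from the TCP to the fingertips, in m); z points along the fingers, y is the direction in which the jaws open and shut (so a half turn about z gives the same grasp; the last joint's range is limited). The gripper opens to 85 mm and grips with 20 to 120 N. Pads are 22 mm wide; open, the fingers measure 114 mm over their backs; the gripper's body (76 mm by 85 mm) begins 54 mm behind the grasp point. The pads swing forward as they close: fully open they stand 13 mm farther back than shut.
Start: joints at [1.128, 0.241, 0.005, 1.335, 0, 1.571], TCP at [0.214, 0.452, 0.245] pointing down, gripper open.
Joint ranges: [-2.72, 2.72], [-1.05, 1.87], [-1.09, 1.28], [-1.99, 2.15], [-1.42, 1.44], [-3.14, 3.14]. Speed limits (rad/s): [2.79, 2.79, 3.14, 3.14, 3.14, 3.14].

INTERFACE

Orientations are given as a unit quaternion [x, y, z, w].
In Python, from workcell import * gives the robot as it stands.
- The arm moves only by the tool arm_command, never from a script. Its arguments are lists of equal length, an entry for each row: "translation": the shift along the tool's x, y, z in cm, a list of three; "turn": the turn about the tool's z in rad; "hand": the closure, from 0 (fully open) to 1 (shut). In form: {"translation": [[x, y, z], ...], "turn": [turn, ...], "hand": [hand, ...]}. A call has 1 to 5 rows; each row is the pose to reach, as a shift and turn from the pose commanded when the call began, along the tool's axes at that moment; what a row does not reach only later rows make up. A row lasts 1/12 s, in which the tool goes at most 41.7 mm and 7.16 degrees, less where a joint would pass 70% of its speed; a pose out of reach is approached as far as the arm can. A call with a gripper value outside its range is refused whole. The fingers move at their own pace and stop on an object; the grip force is fixed at half the most. Time passes only in rows, so rows that repeat a pose let the fingers close. It gives the time, the measured TCP pose, the force and the opening at its end, in the units of the state.
- get_obs(): the state, without advancing time (a new reading comes with each control period).
- camera(name): name is "side" or "top" or "wrist"; returns (picture, depth): 384x512x3 uint8, red, green, blue; 384x512 float32, m along the optical axis (not along the pixel's ray), 0 where there is no reading.
- camera_info(name): a dict with "mtx" (3x3 intrinsics, pixels), "dist_coeffs" ([k1, k2, p1, p2, k3] as OpenCV has them; the pictures are not rectified), "world_to_cam" (4x4, takes a point from world to camera coordinates). Camera axes: x right, y down, z forward; pixel columns grow to the right and rows downward; lengths in m; the calibration is good to about 2 mm. A picture is of the moment at which its call begins: read the wrist's pose just before it. camera_info takes no time and is no camera call; for the wrist camera it gives the pose at the moment of the call.
- job_done(): hands the job in, once; it reports no verdict.
Trained networks look in the newest picture that a camera, given by its name, has taken for a name from the list of things; names that differ only in an ending like _2 or _b are one class to them, and where a whole thing is asked for, a point or a joint stands for the part that bears it (a point fixed in the world has none). Each returns a list of dicts, best first, with "conf" (0 to 1); they miss things now and then, are a little off and sometimes report something else, mostly with a low value. They report only what shows in the picture. A call takes as long as a camera call.
- search_frame(camera, name): "location" ([row, column] in pixels, amid what is visible of it).
- spot_point(camera, name): "location" ([row, column] in pixels: a listed point, or the origin of a listed thing).
The state is a dict: "clock": time; "joint_pos": joint angles; "joint_vel": joint speeds; "tau": joint torques, N m; "eef_pos": TCP position; "tool_rot": TCP orientation; "ft_force": force on the tool from outside, world axes, zero at the start; "ft_torque": the same for the moment, N m; "grip_width": finger opening in m.
Only numpy, scipy, OpenCV 4.12 (cv2) and the standard library are available. Lean on these libraries where they do the work, as an engineer would, in place of code of your own. Each camera call takes 0.05 s, during which the arm holds its last target. There are 200 camera calls.

TASK

Get the empty steel mirror clip ready for its round mirror: pull the spring-loaded sliding leg out until its pointer stands over the brass band on the rail, and while you hold it there press the leg's cam lever fully closed. Finish still gripping the leg, lever shut and pointer over the band, so that someone else can set the mirror in; leave the other things on the table where they are.

Things in the scene. Friction and masses are not known exactly. Their poses are not given: they have to be found in the camera images.
- mirror_clip: Steel mirror clip, fixed. Rail 14 mm wide, top 30 mm above the table, along its y from -90 to +172 mm, on two cross feet (100 mm along x, at y = -87 and +163 mm). A fixed leg at y = -70 mm; the sliding leg opens towards +y. x: across the rail, to the side with the cam lever; z up. Origin: on the table under the rail, below the sliding leg's inner face when fully in.
- leg_slide (a joint): How far the sliding leg is out, m: 0 fully in (where a spring in the rail keeps it), 0.068 at most. The spring pulls it in with about 3 N at 0 and 6.5 N fully out, so it slides back whenever it is let go while the cam lever is open.
- leg_origin (a point): Sliding leg; origin and axes as the clip's, shifted along y by its travel. Along its y: upright plate at 0 to 6 mm, 34 mm wide, 72 mm high; sleeve around the rail to 62 mm, 20 mm wide (x = -10 to +10 mm), 17 to 43 mm above the table; round pull bar across it, 10 mm thick, axis at y = 60 mm, 30 mm up, reaching 51 mm to either side: fingers astride the sleeve pull the leg out by the bar's two arms.
- leg_grip (a point): Point in the sleeve's middle, 30 mm above the table, 15 mm inboard of the inner face of the pull bar (y = 40 mm of the leg). Axes as the clip's. Fingers closing along x here take the sleeve's bare side (-x) and the cam lever (+x) between them: 28 mm across with the lever shut (x = -10 to +18 mm), about 48 mm with it open.
- pointer_tip (a point): Tip of the flat pointer that goes on from the pull bar over the middle of the rail; 34 mm above the table, 84 mm towards +y from the leg's origin. Axes as the clip's.
- length_mark (a point): Length mark: centre of the top of a brass band, 8 mm wide along the rail, round the rail, 31 mm above the table. It does not hinder the leg; the pointer passes 2 mm above it. Axes as the clip's; the pointer tip is to stand over it along y.
- cam_lever (a joint): Angle of the cam lever, rad: 0 closed (along the sleeve), about 0.6 as found, 0.72 at most. It turns on an upright pin on the leg at x = 14.5, y = 14 mm and stays where left (about 3 N at its end moves it). Pressing its end towards the sleeve (-x) closes it; over the last 0.3 rad the cam presses on the rail, and shut it is past centre and locks the leg (more than 15 N to move it).
- lever_tip (a point): Free end of the cam lever, mid-height, 36 mm from its pin. The lever is a plate 5 mm thick (7 mm at its round end), 22 to 41 mm above the table; shut, its outer face is at x = 17 mm of the leg (18 mm at the end); open, the end reaches about x = 39 mm.
- round_mirror: Round mirror lying flat, 140 mm across, 7 mm thick. Origin at the centre of its underside. Leave alone.
- comb: Blue plastic comb lying flat, 165 x 34 x 4 mm, long axis x. Origin under its centre. Leave alone.
- kajal_pot: Small closed glass kajal pot, 42 mm across, 44 mm tall. Origin at the centre of its underside. Leave alone.
- jewellery_tray: White ceramic tray 90 x 125 x 18 mm. Origin under its centre. Leave alone.
- ring_a: Silver finger ring lying in the tray, 23 mm across, 4 mm tall. Origin at the centre of its underside. Leave alone.
- ring_b: The other silver finger ring in the tray, same size. Leave alone.
- perfume: Square glass perfume bottle, 42 x 30 mm, 94 mm tall. Origin at the centre of its underside. Leave alone.
- bangles: Stack of six thin glass and brass bangles, stuck together and lying flat, 66 mm across, 24 mm tall. Origin at the centre of its underside. Leave alone.

How it is judged:
On the way, in this order (a step that is already met when the one before it is completed fails the run):
1. the leg is held out with its pointer over the brass band (within 4 mm of its middle) while the cam lever is still open (y of pointer_tip in the frame of length_mark between -0.004 and 0.004 m and value of joint cam_lever above 0.2 rad and (contact force between the fingers and leg_slide_c0 above 1 N or contact force between the fingers and leg_slide_c1 above 1 N or contact force between the fingers and leg_slide_c2 above 1 N or contact force between the fingers and leg_slide_c3 above 1 N or contact force between the fingers and leg_slide_c4 above 1 N or contact force between the fingers and leg_slide_c5 above 1 N)), for 0.2 s.
2. the cam lever is closed with the leg held at the mark (y of pointer_tip in the frame of length_mark between -0.004 and 0.004 m and value of joint cam_lever below 0.1 rad and (contact force between the fingers and leg_slide_c0 above 1 N or contact force between the fingers and leg_slide_c1 above 1 N or contact force between the fingers and leg_slide_c2 above 1 N or contact force between the fingers and leg_slide_c3 above 1 N or contact force between the fingers and leg_slide_c4 above 1 N or contact force between the fingers and leg_slide_c5 above 1 N)), for 0.2 s.
At the end, for the whole second after the job is handed in: The robot still grips the sliding leg (a finger presses on the leg itself, not only on its lever, with more than 3 N), its pointer is within 4 mm of the middle of the brass band along the rail, and the cam lever is closed to within 0.1 rad (y of pointer_tip in the frame of length_mark between -0.004 and 0.004 m and value of joint cam_lever below 0.1 rad and (contact force between the fingers and leg_slide_c0 above 3 N or contact force between the fingers and leg_slide_c1 above 3 N or contact force between the fingers and leg_slide_c2 above 3 N or contact force between the fingers and leg_slide_c3 above 3 N or contact force between the fingers and leg_slide_c4 above 3 N or contact force between the fingers and leg_slide_c5 above 3 N)); the arm keeps its last pose, push and grip.
It fails at once if the cam lever is closed with the leg away from the mark (more than 8 mm) (value of joint cam_lever below 0.12 rad and (y of pointer_tip in the frame of length_mark below -0.008 m or y of pointer_tip in the frame of length_mark above 0.008 m)).
It fails at once if one of the other things on the table is moved by more than 20 mm (distance of any of round_mirror, comb, kajal_pot, jewellery_tray, ring_a, ring_b, perfume, bangles from where it was at the start of the episode above 0.02 m).
It also fails if it takes over 32 s, if anything falls off the work surface, if the arm or the gripper's body presses on something with over 40 N, if the wrist force passes 120 N, or if a joint passes its speed limit or range.

## Working session

There is one attempt and no reset: what is moved stays moved. The work goes in short steps, Python scripts to look and compute and a tool call to move; the robot and the scene stay as the last step left them, time stands still between calls to the robot, and variables do not carry over. Pictures are saved under pics/ and viewed, about 8 in all and at most 12, crops included, and the job is handed in when it is done.

Besides the shell and the picture viewer there is one more tool, called after "Emit:" by a JSON object that holds its "name" and its "arguments". arm_command: Moves the arm, as the interface text tells. Its arguments: {"type":"object","properties":{"translation":{"type":"array","items":{"type":"array","items":{"type":"number"}}},"turn":{"type":"array","items":{"type":"number"}},"hand":{"type":"array","items":{"type":"number"}}},"required":["translation","turn","hand"]}

```bash
mkdir -p pics; cat > h.py <<'E'
from workcell import *
import numpy as np, cv2
def ray(cam,rc,z):
    """world point at height z seen at pixel (row,col)"""
    i=camera_info(cam);T=np.linalg.inv(np.array(i["world_to_cam"]))
    u=cv2.undistortPoints(np.array([[[rc[1],rc[0]]]],float),np.array(i["mtx"]),np.array(i["dist_coeffs"]))[0,0]
    d=T[:3,:3]@[u[0],u[1],1];o=T[:3,3]
    return o+d*(z-o[2])/d[2]
E
python3 - <<'E'
from h import *
o=get_obs();print({k:np.round(v,3) for k,v in o.items()})
for c in("top","side"):
    im,d=camera(c);cv2.imwrite(f"pics/{c}0.png",im[:,:,::-1])
    for n,z in(("pointer_tip",.034),("length_mark",.031),("leg_grip",.030),("leg_origin",0),("lever_tip",.0315),("mirror_clip",0)):
        for r in spot_point(c,n)[:2]: print(c,n,r["conf"],np.round(r["location"],1),np.round(ray(c,r["location"],z),4))
E
```

```text
{'clock': np.float64(0.0), 'joint_pos': array([1.128, 0.241, 0.004, 1.335, 0.   , 1.571]), 'joint_vel': array([ 0.   , -0.001, -0.001, -0.001,  0.001,  0.001]), 'tau': array([ 0.0000e+00, -3.7232e+01,  2.5241e+01,  1.7000e-02,  0.0000e+00,
        0.0000e+00]), 'eef_pos': array([0.214, 0.451, 0.244]), 'tool_rot': array([ 0.22 ,  0.976, -0.001, -0.   ]), 'ft_force': array([ 0.078, -0.104,  0.616]), 'ft_torque': array([-0.046,  0.013, -0.002]), 'grip_width': np.float64(0.085)}
top pointer_tip 0.73 [207.9 178. ] [0.5386 0.1336 0.034 ]
top length_mark 0.45 [210.7 161.9] [0.5336 0.1712 0.031 ]
top leg_grip 0.8 [201.2 198.8] [0.5534 0.0864 0.03  ]
top leg_grip 0.2 [209.5 166.4] [0.5362 0.1611 0.03  ]
top leg_origin 0.96 [199.8 216.5] [0.5599 0.0483 0.    ]
top lever_tip 0.45 [190.8 196.7] [0.5776 0.091  0.0315]
top lever_tip 0.2 [211.1 163. ] [0.5325 0.1685 0.0315]
top mirror_clip 0.7 [266.4 153.1] [0.4079 0.1971 0.    ]
top mirror_clip 0.66 [196.1 214.9] [ 0.5689  0.052  -0.    ]
side pointer_tip 0.66 [274.9 261.2] [0.5459 0.1307 0.034 ]
side length_mark 0.68 [248.1 254.2] [0.5561 0.0757 0.031 ]
side length_mark 0.48 [299.4 271.2] [0.5319 0.1718 0.031 ]
side leg_grip 0.7 [251.2 257.5] [0.5506 0.0816 0.03  ]
side leg_origin 0.84 [246.2 250.8] [0.562  0.0484 0.    ]
side leg_origin 0.31 [254.4 257.6] [0.55   0.0668 0.    ]
side lever_tip 0.55 [259.4 241.7] [0.5773 0.0989 0.0315]
side mirror_clip 0.76 [247.4 251.8] [0.5602 0.0511 0.    ]
```

```bash
python3 - <<'E'
import cv2,numpy as np
a=cv2.imread("pics/top0.png")
cv2.imwrite("pics/top0c.png",np.hstack([cv2.resize(a,(400,300)),cv2.resize(a[150:260,110:257],(400,300),interpolation=cv2.INTER_CUBIC)]))
E
```

```text
(no output)
```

View pics/top0c.png

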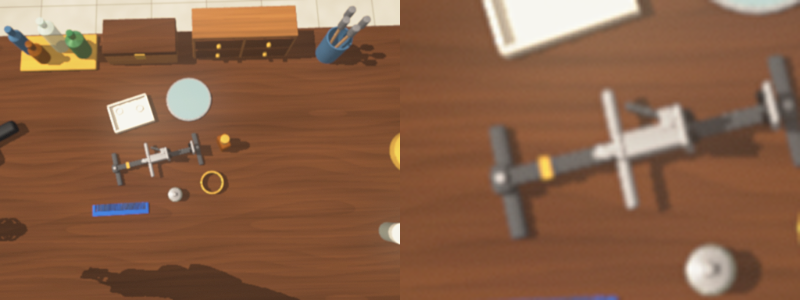

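View pics/side0.png

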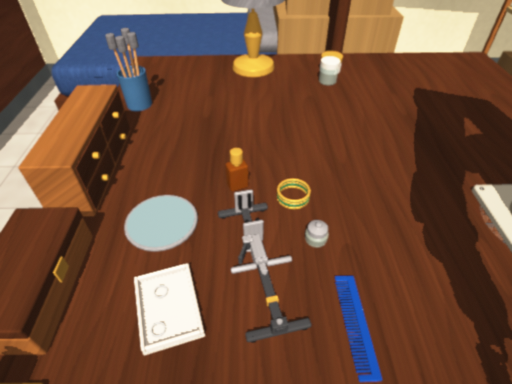

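The top view shows the rail running left (+y of the clip, brass band at about row 211, col 162) to right. The lever is on the far side, and the tray and mirror lie beyond it. The side view agrees, so the band is about 42 mm past the pointer. I'll move above the grip point.

Emit:
{"name": "arm_command", "arguments": {"translation": [[-3.1,-1.2,0.4],[-6.2,-2.4,0.8],[-9.3,-3.6,1.3],[-12.4,-4.8,1.7],[-15.5,-6.1,2.1]], "turn": [0,0,0,0,0], "hand": [0,0,0,0,0]}}

```text
clock: 1.12
eef_pos: [0.329, 0.3292, 0.2242]
tool_rot: [0.219, 0.976, 0.0, 0.0]
ft_force: [0.9, 0.0, -0.3]
grip_width: 0.0856
```

Emit:
{"name": "arm_command", "arguments": {"translation": [[-3.1,-1.2,0.4],[-6.2,-2.4,0.8],[-9.3,-3.6,1.3],[-12.4,-4.8,1.7],[-15.5,-6.1,2.1]], "turn": [0,0,0,0,0], "hand": [0,0,0,0,0]}}

```text
clock: 1.53
eef_pos: [0.4431, 0.2074, 0.2033]
tool_rot: [0.22, 0.976, 0.0, 0.0]
ft_force: [0.1, 0.6, -0.3]
grip_width: 0.0855
```

Emit:
{"name": "arm_command", "arguments": {"translation": [[-3.1,-1.2,0.4],[-6.2,-2.4,0.8],[-9.3,-3.6,1.3],[-12.4,-4.8,1.7],[-15.5,-6.0,2.1]], "turn": [0.1,0.2,0.3,0.4,0.5], "hand": [0,0,0,0,0]}}

```text
clock: 1.95
eef_pos: [0.5574, 0.0867, 0.1821]
tool_rot: [0.456, 0.89, 0.0, 0.0]
ft_force: [0.7, 0.8, 0.8]
grip_width: 0.0851
```

Emit:
{"name": "arm_command", "arguments": {"translation": [[0,0,0],[0,0,0],[0,0,0],[0,0,0],[0,0,0]], "turn": [0.1,0.2,0.3,0.4,0.4], "hand": [0,0,0,0,0]}}

```text
clock: 2.37
eef_pos: [0.5565, 0.0879, 0.1821]
tool_rot: [0.623, 0.782, -0.0, -0.0]
ft_force: [0.3, -0.8, -0.4]
grip_width: 0.0856
```

```bash
python3 - <<'E'
from h import *
import workcell; print([k for k in dir(workcell) if k[0]!='_'], getattr(workcell,'tip_reach',None))
o=get_obs();print({k:np.round(o[k],3) for k in("clock","eef_pos","tool_rot","joint_pos","ft_force")})
im,d=camera("wrist");cv2.imwrite("pics/w1.png",im[:,:,::-1]);np.save("w1d.npy",d)
for n,z in(("pointer_tip",.034),("length_mark",.031),("leg_grip",.030),("leg_origin",0),("lever_tip",.0315)):
    for r in spot_point("wrist",n)[:2]: print(n,r["conf"],np.round(r["location"],1),np.round(ray("wrist",r["location"],z),4))
E
```

```text
['Unreachable', 'camera', 'camera_info', 'get_obs', 'job_done', 'search_frame', 'spot_point', 'tip_reach'] 0.014
{'clock': np.float64(2.367), 'eef_pos': array([0.556, 0.088, 0.182]), 'tool_rot': array([ 0.623,  0.782, -0.   , -0.   ]), 'joint_pos': array([0.157, 0.399, 0.061, 1.233, 0.   , 1.501]), 'ft_force': array([ 0.31 , -0.802, -0.368])}
pointer_tip 0.85 [121.3 248.3] [0.5415 0.1332 0.034 ]
leg_grip 0.8 [177.4 245.1] [0.5494 0.0864 0.03  ]
leg_origin 0.91 [207.6 248.2] [0.5599 0.0503 0.    ]
lever_tip 0.85 [171.2 285.3] [0.5811 0.0998 0.0315]
```

View pics/w1.png

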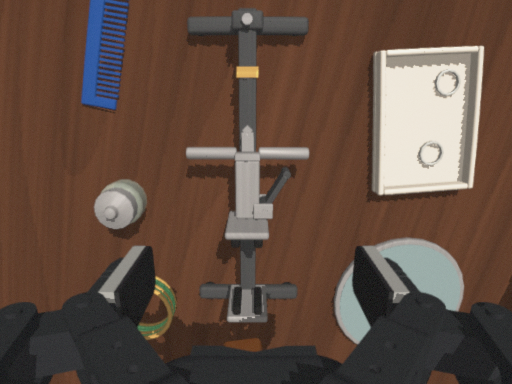

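The wrist view shows the band at (row 72, col 248), the pointer tip at about (127, 248), the bar's ends at (153, 187) and (153, 308), and the lever open on the right. Next I'll get exact geometry from these.

```bash
cat >> h.py <<'E'
def band(cam,im):
    h=cv2.cvtColor(im,cv2.COLOR_RGB2HSV);m=cv2.inRange(h,(15,140,120),(32,255,255))
    n,l,s,c=cv2.connectedComponentsWithStats(m);return [(s[k,4],c[k][::-1].round(1),ray(cam,c[k][::-1],.031).round(4)) for k in range(1,n) if s[k,4]>40]
E
python3 - <<'E'
from h import *
im=cv2.imread("pics/w1.png")[:,:,::-1].copy()
for b in band("wrist",im): print(b)
a=ray("wrist",(153.3,187),.033);b=ray("wrist",(153.3,308),.033);print(a,b,np.linalg.norm(a-b))
x=(b-a)[:2]/np.linalg.norm(b-a);print("clip x",x,np.arctan2(x[1],x[0]))
c=ray("wrist",(18,247),.033);print("foot",c)
g=cv2.cvtColor(im,cv2.COLOR_RGB2GRAY);print(g[112:165,247:250].mean(1).round().astype(int), g[140:168,210].astype(int))
q=get_obs()["tool_rot"];from scipy.spatial.transform import Rotation as R
print(R.from_quat(q).as_matrix().round(3))
E
```

```text
(np.int32(82), array([ 68.8, 246.8]), array([0.5313, 0.1725, 0.031 ]))
[0.49789479 0.09635162 0.033     ] [0.59539471 0.11905313 0.033     ] 0.10010791205126851
clip x [0.97394824 0.22677043] 0.22876043801991414
foot [0.52320106 0.20857807 0.033     ]
[ 88  87  86  86  85  85  85  86  88  86  85  87  91 111 137 157 166 168
 171 171 168 172 177 175 171 172 170 170 169 170 171 170 170 170 170 171
 169 169 168 145 131 149 169 176 175 174 172 169 146 148 169 173 172] [ 76  77  78  80  80  76  88 126 163 175 186 186 184 174 166 146 136 114
  93  79  78  76  76  74  66  49  48  46]
[[-0.227  0.974  0.   ]
 [ 0.974  0.227 -0.   ]
 [-0.     0.    -1.   ]]
```

Emit:
{"name": "arm_command", "arguments": {"translation": [[0.16,-0.15,3.0],[0.16,-0.15,6.0],[0.16,-0.15,9.0],[0.16,-0.15,11.0],[0.16,-0.15,12.5]], "turn": [0,0,0,0,0], "hand": [0,0,0,0,0]}}

```text
clock: 3.08
eef_pos: [0.553, 0.0892, 0.0549]
tool_rot: [0.622, 0.783, -0.001, -0.001]
ft_force: [0.4, -0.1, -0.8]
grip_width: 0.0854
```

Emit:
{"name": "arm_command", "arguments": {"translation": [[0,0,1.0],[0,0,2.0],[0,0,3.0],[0,0,3.2],[0,0,3.2]], "turn": [0,0,0,0,0], "hand": [0,0,0,0,0]}}

```text
clock: 3.5
eef_pos: [0.5544, 0.0893, 0.0249]
tool_rot: [0.622, 0.783, -0.0, -0.0]
ft_force: [-0.4, 0.3, 0.2]
grip_width: 0.0854
```

```bash
python3 - <<'E'
from h import *
o=get_obs();print({k:np.round(o[k],4) for k in("clock","eef_pos","tool_rot","ft_force")})
im,d=camera("wrist");cv2.imwrite("pics/w2.png",im[:,:,::-1])
for b in band("wrist",im): print(b)
for n,z in(("pointer_tip",.034),("length_mark",.031),("leg_grip",.030),("lever_tip",.0315)):
    for r in spot_point("wrist",n)[:1]: print(n,r["conf"],np.round(r["location"],1),np.round(ray("wrist",r["location"],z),4))
E
```

```text
{'clock': np.float64(3.5), 'eef_pos': array([0.5544, 0.0893, 0.0249]), 'tool_rot': array([ 6.22e-01,  7.83e-01, -3.00e-04, -2.00e-04]), 'ft_force': array([-0.4061,  0.2945,  0.231 ])}
pointer_tip 0.77 [169.4 244.6] [0.5422 0.1308 0.034 ]
length_mark 0.91 [ 49.  244.4] [0.5331 0.1712 0.031 ]
leg_grip 0.88 [273.4 242.8] [0.5514 0.0868 0.03  ]
lever_tip 0.61 [265.4 325.8] [0.5832 0.0987 0.0315]
```

View pics/w2.png

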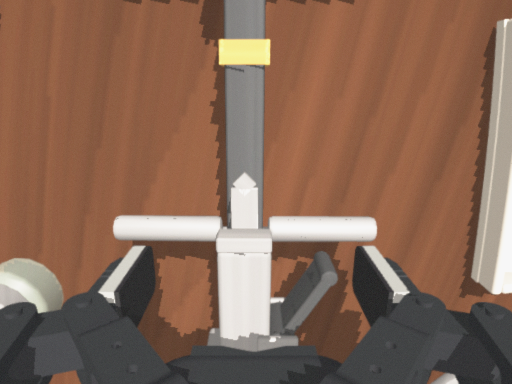

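Both fingers stand astride the sleeve with the lever clear. The band is at rows 40–65 and the pointer tip at about row 173. Now I'll pull.

Emit:
{"name": "arm_command", "arguments": {"translation": [[0.4,0,0],[1.3,0,0],[2.2,0,0],[3.1,0,0],[3.8,0,0]], "turn": [0,0,0,0,0], "hand": [0,0,0,0,0]}}

```text
clock: 4.17
eef_pos: [0.5469, 0.1256, 0.026]
tool_rot: [0.623, 0.783, -0.0, 0.002]
ft_force: [0.7, -5.4, 0.9]
grip_width: 0.0852
```

Emit:
{"name": "arm_command", "arguments": {"translation": [[0.4,0,0],[0.6,0,0],[0.6,0,0]], "turn": [0,0,0], "hand": [0,0,0]}}

```text
clock: 4.42
eef_pos: [0.5454, 0.1321, 0.0259]
tool_rot: [0.622, 0.783, 0.0, 0.001]
ft_force: [1.9, -4.3, 1.9]
grip_width: 0.0854
```

```bash
cat > m.py <<'E'
import sys
from h import *
o=get_obs();print({k:np.round(o[k],4) for k in("clock","eef_pos","tool_rot","ft_force","grip_width")})
im,d=camera("wrist");cv2.imwrite("pics/%s.png"%sys.argv[1],im[:,:,::-1])
for b in band("wrist",im): print(b)
for n,z in(("pointer_tip",.034),("length_mark",.031),("leg_grip",.030),("lever_tip",.0315)):
    for r in spot_point("wrist",n)[:1]: print(n,r["conf"],np.round(r["location"],1),np.round(ray("wrist",r["location"],z),4), "clip y",(ray("wrist",r["location"],z)[:2]-[.5602,.0493])@[-.227,.974])
E
python3 m.py w3
python3 - <<'E'
import cv2
a=cv2.imread("pics/w3.png");cv2.imwrite("pics/w3c.png",cv2.resize(a[60:384,100:400],(600,600)))
E
```

```text
{'clock': np.float64(4.4167), 'eef_pos': array([0.5454, 0.1321, 0.0259]), 'tool_rot': array([6.222e-01, 7.829e-01, 1.000e-04, 1.200e-03]), 'ft_force': array([ 1.9067, -4.3486,  1.8935]), 'grip_width': np.float64(0.0854)}
pointer_tip 0.69 [178.5 239.4] [0.5313 0.1696 0.034 ] clip y 0.12372001158424605
length_mark 0.56 [176.3 242. ] [0.5321 0.1698 0.031 ] clip y 0.1237843779428636
leg_grip 0.86 [279.9 245.4] [0.543  0.1268 0.03  ] clip y 0.0793554227539853
lever_tip 0.95 [270.5 322. ] [0.5723 0.1388 0.0315] clip y 0.08442726271215747
```

View pics/w3c.png

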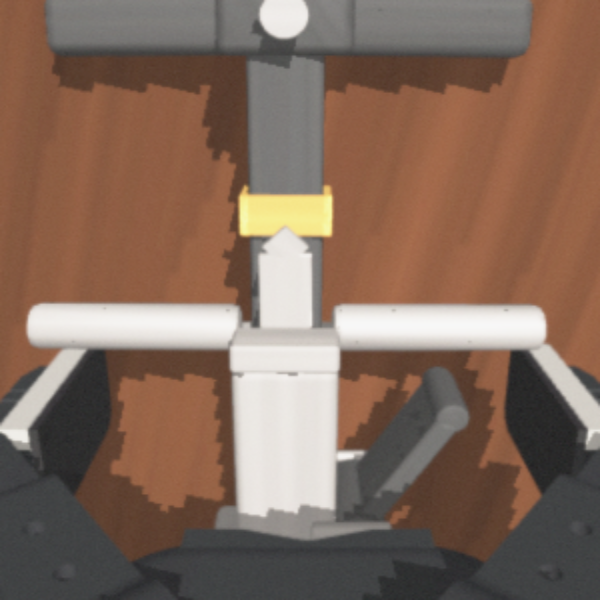

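The band spans rows about 165–187. The pointer tip, at about row 183, is just over the band's near edge, and the lever is still open.

```bash
python3 - <<'E'
from h import *
f=lambda r,z:(ray("wrist",(r,242),z)[:2]-[.5602,.0493])@[-.227,.974]
print(f(165.3,.031),f(187.4,.031),f(182.6,.034)); print(np.array(camera_info("wrist")["world_to_cam"]).round(3))
im=cv2.imread("pics/w3.png")
print(im[158:195,230].tolist()); print(im[174:195,242:244].mean(1).round().astype(int).tolist())
E
```

```text
0.12798663484016165 0.11949827193179552 0.12217406789999362
[[ 0.974  0.225  0.002 -0.561]
 [ 0.216 -0.935  0.28   0.03 ]
 [ 0.065 -0.273 -0.96   0.168]
 [ 0.     0.     0.     1.   ]]
[[121, 123, 125], [120, 124, 126], [119, 122, 123], [123, 127, 127], [123, 126, 128], [122, 129, 131], [117, 139, 155], [120, 186, 224], [132, 222, 245], [138, 230, 246], [139, 232, 247], [138, 230, 247], [137, 231, 246], [136, 230, 246], [139, 231, 247], [140, 232, 247], [142, 234, 247], [142, 234, 247], [146, 236, 247], [149, 239, 247], [147, 238, 247], [146, 238, 247], [144, 237, 247], [143, 236, 247], [139, 233, 247], [141, 233, 247], [140, 233, 247], [140, 231, 247], [132, 212, 240], [107, 145, 173], [88, 96, 101], [105, 107, 109], [119, 122, 125], [121, 125, 127], [129, 132, 134], [133, 136, 139], [122, 128, 128]]
[[140, 233, 247], [142, 234, 247], [146, 237, 247], [146, 237, 247], [148, 238, 247], [146, 238, 247], [144, 234, 247], [148, 222, 242], [172, 203, 222], [207, 216, 221], [222, 227, 231], [223, 228, 232], [224, 229, 233], [225, 229, 233], [226, 230, 234], [226, 230, 234], [228, 231, 235], [228, 232, 236], [228, 232, 236], [228, 232, 235], [228, 232, 236]]
```

Emit:
{"name": "arm_command", "arguments": {"translation": [[0.15,0,0],[0.15,0,0],[0.15,0,0],[0.15,0,0]], "turn": [0,0,0,0], "hand": [0,0,0,0]}}

```text
clock: 5.0
eef_pos: [0.5451, 0.1334, 0.0258]
tool_rot: [0.622, 0.783, 0.0, 0.001]
ft_force: [1.9, -4.7, 3.8]
grip_width: 0.0853
```

Emit:
{"name": "arm_command", "arguments": {"translation": [[0,0,0],[0,0,0],[0,0,0],[0,0,0],[0,0,0]], "turn": [0,0,0,0,0], "hand": [0.1,0.2,0.3,0.3,0.3]}}

```text
clock: 5.42
eef_pos: [0.5464, 0.1336, 0.0262]
tool_rot: [0.622, 0.783, 0.001, 0.002]
ft_force: [4.8, -3.6, 3.4]
grip_width: 0.0598
```

```bash
python3 m.py w4
python3 - <<'E'
import cv2
a=cv2.imread("pics/w4.png");cv2.imwrite("pics/w4c.png",cv2.resize(a[60:384,100:400],(600,600)))
print(a[155:195,230].tolist()); print(a[168:190,242:244].mean(1).round().astype(int).tolist())
E
```

```text
{'clock': np.float64(5.4167), 'eef_pos': array([0.5464, 0.1336, 0.0262]), 'tool_rot': array([0.6222, 0.7828, 0.0014, 0.0016]), 'ft_force': array([ 4.8488, -3.5927,  3.4403]), 'grip_width': np.float64(0.0598)}
pointer_tip 0.63 [180.2 239.9] [0.5325 0.1706 0.034 ] clip y 0.12439870412130881
length_mark 0.64 [180.9 240.4] [0.5329 0.1696 0.031 ] clip y 0.12334311749990641
leg_grip 0.81 [280.3 237.3] [0.5408 0.1273 0.03  ] clip y 0.08035542944792579
lever_tip 0.57 [271.3 318.7] [0.5722 0.1396 0.0315] clip y 0.08521113546920188
[[119, 120, 121], [118, 120, 121], [118, 121, 123], [120, 121, 122], [117, 120, 121], [117, 121, 121], [119, 122, 122], [117, 119, 120], [118, 120, 122], [119, 122, 122], [119, 120, 122], [120, 120, 122], [115, 124, 131], [115, 169, 208], [126, 216, 243], [135, 227, 246], [136, 229, 246], [135, 228, 246], [134, 227, 246], [135, 227, 246], [133, 227, 246], [137, 229, 246], [137, 229, 246], [140, 232, 247], [140, 233, 247], [143, 235, 247], [145, 236, 247], [144, 235, 247], [140, 232, 247], [138, 232, 247], [135, 229, 247], [138, 231, 247], [135, 227, 246], [135, 222, 245], [142, 198, 228], [179, 193, 206], [210, 215, 221], [217, 221, 226], [219, 224, 229], [217, 221, 226]]
[[117, 171, 210], [127, 216, 243], [134, 227, 246], [134, 227, 246], [134, 227, 246], [134, 228, 246], [135, 228, 246], [134, 226, 246], [136, 229, 246], [136, 229, 246], [136, 230, 246], [139, 232, 247], [142, 234, 247], [142, 235, 247], [143, 234, 247], [145, 226, 245], [158, 213, 234], [178, 202, 218], [202, 210, 218], [218, 222, 226], [219, 224, 228], [221, 226, 230]]
```

View pics/w4c.png

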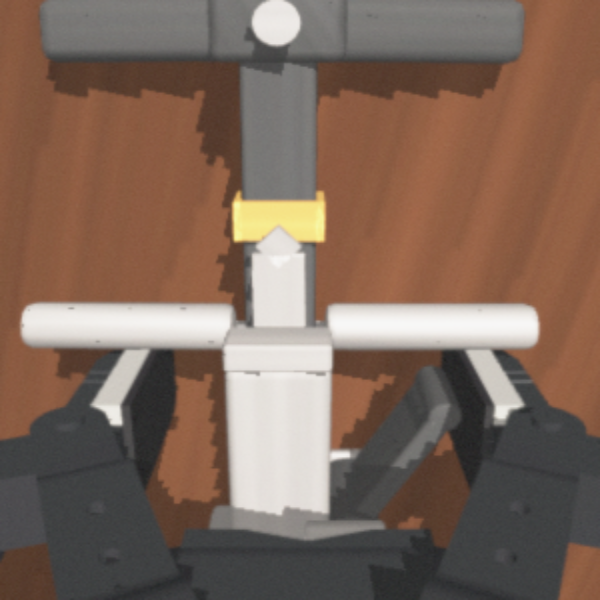

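The pointer is now within about 0.5 mm of the band's middle, and the right finger is just touching the open lever. I'll close on it.

Emit:
{"name": "arm_command", "arguments": {"translation": [[0,0,0],[0,0,0],[0,0,0],[0,0,0]], "turn": [0,0,0,0], "hand": [0.35,0.4,0.45,0.45]}}

```text
clock: 6.0
eef_pos: [0.5495, 0.1343, 0.0276]
tool_rot: [0.622, 0.783, 0.004, 0.004]
ft_force: [8.7, -3.0, 3.5]
grip_width: 0.0473
```

```bash
python3 m.py w5
python3 - <<'E'
import cv2
a=cv2.imread("pics/w5.png");cv2.imwrite("pics/w5c.png",cv2.resize(a[60:384,100:400],(600,600)))
E
```

```text
{'clock': np.float64(6.0), 'eef_pos': array([0.5495, 0.1343, 0.0276]), 'tool_rot': array([0.6222, 0.7829, 0.004 , 0.0036]), 'ft_force': array([ 8.692 , -2.9544,  3.4914]), 'grip_width': np.float64(0.0473)}
pointer_tip 0.78 [178.3 230.3] [0.532  0.1709 0.034 ] clip y 0.1248197622638534
length_mark 0.74 [176.1 230.3] [0.5318 0.1709 0.031 ] clip y 0.12491264355759907
leg_grip 0.82 [275.6 228.9] [0.5401 0.1286 0.03  ] clip y 0.08184859017936832
lever_tip 0.67 [177.8 229.6] [0.5317 0.1704 0.0315] clip y 0.1243777995466441
```

View pics/w5c.png

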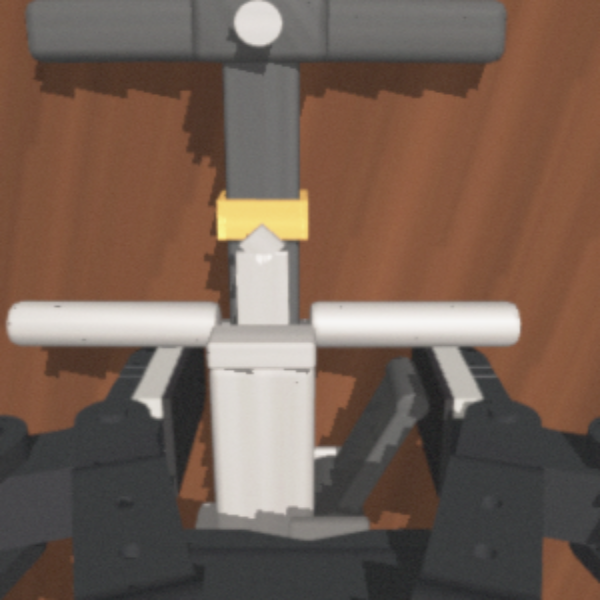

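The pointer is still on the band (tip at crop row 226, band centre at 219) and the lever is part way in. The tool has given 4 mm sideways, which will centre once the left finger meets the sleeve. I'll carry on closing.

Emit:
{"name": "arm_command", "arguments": {"translation": [[0,0,0],[0,0,0],[0,0,0],[0,0,0]], "turn": [0,0,0,0], "hand": [0.5,0.55,0.6,0.6]}}

```text
clock: 6.58
eef_pos: [0.5478, 0.1339, 0.0276]
tool_rot: [0.622, 0.783, 0.003, 0.003]
ft_force: [4.7, -4.1, 8.5]
grip_width: 0.0342
```

```bash
python3 m.py w6
python3 - <<'E'
import cv2
a=cv2.imread("pics/w6.png");cv2.imwrite("pics/w6c.png",cv2.resize(a[60:384,100:400],(600,600)))
E
```

```text
{'clock': np.float64(6.5833), 'eef_pos': array([0.5478, 0.1339, 0.0276]), 'tool_rot': array([0.6222, 0.7828, 0.0027, 0.0026]), 'ft_force': array([ 4.7321, -4.117 ,  8.5451]), 'grip_width': np.float64(0.0342)}
pointer_tip 0.59 [179.2 234. ] [0.5318 0.1704 0.034 ] clip y 0.12443605381353576
length_mark 0.75 [179.  234.4] [0.532  0.1698 0.031 ] clip y 0.12373985408015231
leg_grip 0.81 [277.6 235.4] [0.5413 0.1279 0.03  ] clip y 0.08084584285288933
lever_tip 0.96 [261.3 286.5] [0.5599 0.1408 0.0315] clip y 0.08915592580314542
```

View pics/w6c.png

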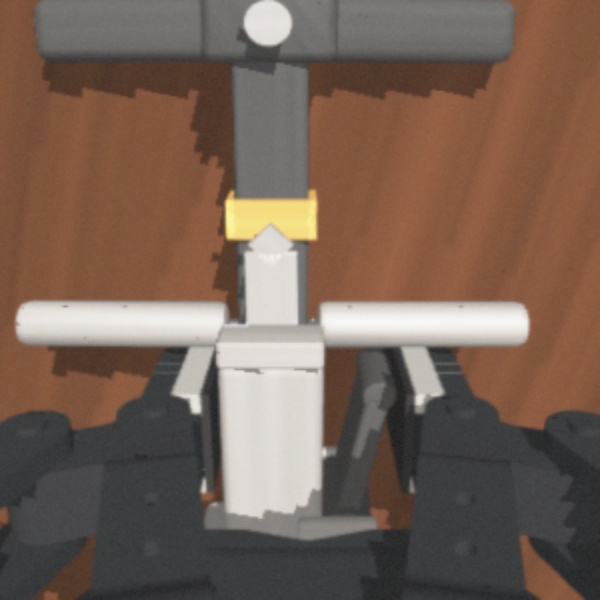

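The left finger is on the sleeve, the lever is at about 0.15 rad, and the pointer is on the band. I'll close fully.

Emit:
{"name": "arm_command", "arguments": {"translation": [[0,0,0],[0,0,0],[0,0,0],[0,0,0],[0,0,0]], "turn": [0,0,0,0,0], "hand": [0.7,0.8,1.0,1.0,1.0]}}

```text
clock: 7.25
eef_pos: [0.5439, 0.1331, 0.0275]
tool_rot: [0.622, 0.783, -0.0, 0.0]
ft_force: [-5.0, -6.2, 17.7]
grip_width: 0.0253
```

Emit:
{"name": "arm_command", "arguments": {"translation": [[0,0,0],[0,0,0],[0,0,0],[0,0,0],[0,0,0]], "turn": [0,0,0,0,0], "hand": [1.0,1.0,1.0,1.0,1.0]}}

```text
clock: 7.67
eef_pos: [0.5439, 0.1331, 0.0275]
tool_rot: [0.622, 0.783, -0.0, 0.0]
ft_force: [-4.0, -7.1, 16.2]
grip_width: 0.0253
```

```bash
python3 m.py w7
python3 - <<'E'
import cv2
a=cv2.imread("pics/w7.png");cv2.imwrite("pics/w7c.png",cv2.resize(a[60:384,100:400],(600,600)))
E
```

```text
{'clock': np.float64(7.6667), 'eef_pos': array([0.5439, 0.1331, 0.0275]), 'tool_rot': array([ 6.223e-01,  7.828e-01, -2.000e-04,  2.000e-04]), 'ft_force': array([-3.9784, -7.061 , 16.1833]), 'grip_width': np.float64(0.0253)}
pointer_tip 0.57 [180.4 245.3] [0.5321 0.1701 0.034 ] clip y 0.12402207523875265
length_mark 0.83 [177.8 246.5] [0.5324 0.1704 0.031 ] clip y 0.1242524622879265
leg_grip 0.72 [276.3 243.5] [0.5406 0.1284 0.03  ] clip y 0.08153947807075393
lever_tip 0.84 [261.  279.8] [0.5533 0.1395 0.0315] clip y 0.08945855494095861
```

View pics/w7c.png

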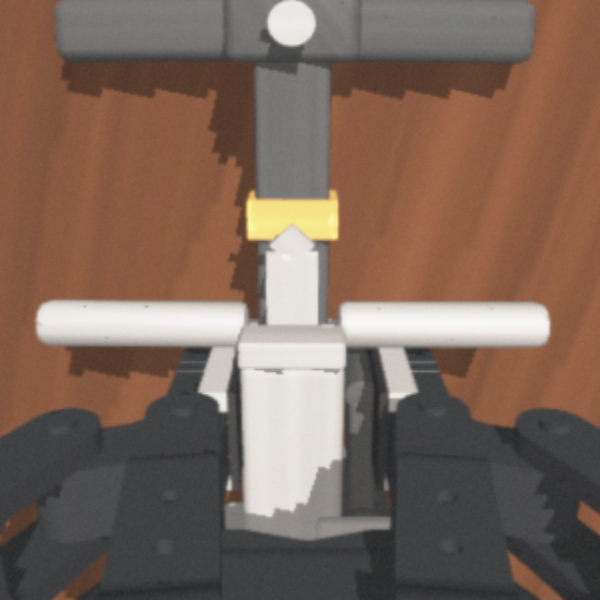

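The lever lies parallel to the sleeve, both fingers are gripping, and the pointer tip is about 1 mm from the band's centre (tip at crop row 226, band at 196–239). I'm handing in.

```bash
python3 -c "
from workcell import *
print(job_done()); o=get_obs(); print(o['clock'],o['eef_pos'],o['grip_width'])"
```

```text
the job is handed in; nothing more can be done
None
the job is handed in; nothing more can be done
```

The sliding leg is out with its pointer over the brass band, the cam lever is pressed shut, and the gripper still holds the leg. I handed the job in at about 7.7 s; no verdict is reported.

I hooked the open fingers on the pull bar and drew the leg out about 40 mm. I then closed the gripper in stages on the bare side of the sleeve and on the lever.

**Pointer:** in the last wrist picture the tip is about 1 mm short of the band's middle by my pixel estimate. The trained networks put it 0.2 mm short. Both are well inside the 4 mm allowed.

**Lever:** it looks parallel to the sleeve, so shut.

**Grip:** the fingers are steady, and the grip is set to 60 N.

- **Opening does not match:** the gripper reads 25.3 mm, not the 28 mm given for the lever shut. I put this down to pad give or how the opening is measured, but did not check it.
- **Vertical force:** there is a steady upward force of about 16 N on the tool, probably from the pads swinging forward as they closed.

I took no final picture of the whole table. The wrist pictures showed nothing else being touched.

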